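# Close the bottle holder on a flask

### The arm

A 6-joint arm with a two-finger parallel gripper is mounted at the origin on a cart in front of the work surface, level with it; the furniture and walls round the work are solid. World frame = base frame: x ahead of the robot, y to its left, z up, the work surface at z = 0. Lengths are in m, angles in rad, forces in N, time in s.
With the tool pointing down it reaches from about 0.35 to 0.975 m from the base axis. Payload 4.9 kg.
Tool frame: the origin (TCP) lies at the very end of the fingers, on their centre line; the grasp point (between the pads) lies 19 mm behind it (ctrl.grip_point_offset is the distance from the TCP to the grasp point, in m); z points along the fingers, y is the line along which they close (so a half turn about z gives the same grasp; the last joint's range is limited). The gripper opens to 85 mm and grips with 20 to 120 N. Pads are 22 mm wide; open, the fingers measure 114 mm over their backs; the gripper's body (76 mm by 85 mm) begins 54 mm behind the grasp point. The pads swing forward as they close: fully open they stand 13 mm farther back than shut.
Start: joints at [-1.45, 0.053, 1.613, -0, 1.476, -0.119], TCP at [0.148, -0.607, 0.231] pointing down, gripper open.
Joint ranges: [-3.01, 3.01], [-1.01, 2.22], [0.06, 2.58], [-1.02, 4.17], [0.09, 2.62], [-3.14, 3.14]. Speed limits (rad/s): [2.57, 2.57, 3.14, 3.14, 3.14, 3.14].

### API

Orientations are given as a rotation vector (axis times angle).
In Python, from station import ctrl gives the robot as it stands.
- The arm moves only by the tool send_rows, never from a script. Its argument "rows" is a list of rows, each a list of 3 entries, a list of its own where there are three numbers: the finger opening in cm, from 0 to 8.54, then the shift along the tool's x, y, z in cm, then the turn about the tool's z in degrees. A call has 1 to 10 rows; each row shifts and turns the commanded pose from where the row before left it, along the tool's axes as they then stand; what a row does not reach is not made up. A row lasts 1/8 s, in which the tool goes at most 62.5 mm and 10.7 degrees, less where a joint would pass 70% of its speed; a pose out of reach is approached as far as the arm can. A call with a gripper value outside its range is refused whole. The fingers move at their own pace and stop on an object; "newtons" is the grip in N (left out, the last holds). Time passes only in rows, so rows that do not move let the fingers close. It gives the time, the measured TCP pose, the force, the opening and the grip force at its end, in the units of the state.
- ctrl.get_obs(): the state, without advancing time (a new reading comes with each control period).
- ctrl.get_image(name): name is "side" or "top" or "wrist"; returns a dict with "frame" (400x640x3 uint8, red, green, blue), "range_z" (400x640 float32, m along the optical axis (not along the pixel's ray), 0 where there is no reading), "fx", "fy", "cx", "cy" (pixels), "cam_to_world" (4x4, takes a point from camera to world coordinates). Camera axes: x right, y down, z forward; pixel columns grow to the right and rows downward; lengths in m; the calibration is good to about 2 mm. A picture is of the moment at which its call begins.
- ctrl.finish_job(): hands the job in; it is judged then, once.
The state is a dict: "t": time; "q": joint angles; "dq": joint speeds; "effort": joint torques, N m; "tool_pos": TCP position; "tool_rot": TCP orientation; "contact_force": force on the tool from outside, world axes, zero at the start; "wrist_torque": the same for the moment, N m; "opening": finger opening in m; "grip_force": force on a finger pad.
Only numpy, scipy, OpenCV 4.12 (cv2) and the standard library are available. Lean on these libraries where they do the work, as an engineer would, in place of code of your own. Each camera call takes 0.05 s, during which the arm holds its last target. There are 200 camera calls.

### The job

Hold the full green flask that stands apart from the others in the bench bottle holder, so that its cap can be tightened: set it down gently and upright on the holder's plate, centred, with its two broad sides facing the jaws. The sliding jaw is latched too far out: with its release lever squeezed, slide it in to the notch that just fits the flask, then let go so that it latches there. Keep the flask upright throughout and leave the small bottle and the two spare caps by the holder where they are.

Things in the scene. Friction and masses are not known exactly. Their poses are not given: they have to be found in the camera images.
- holder: bench bottle holder, fixed: grey plate 150 (its x) x 275 (its y) x 12 mm, origin at the centre of its underside. At its -y end the fixed aluminium jaw, 94 wide (x), top 86 mm above the bench; its rubber face is at y = -112.5 mm, looking to +y at the sliding jaw, which moves along y. A steel rack of pointed teeth lies near the plate's -x edge
- jaw (a joint): sliding jaw: gap between the jaw faces in m. Latches at 0.034, 0.054, 0.074, 0.094, 0.114, 0.134 (2 mm of play); let go between notches it is drawn to the nearer one. This flask's notch is 0.074. With the lever squeezed it slides with 1 to 2 N. Jaw 94 wide (x), top 85 mm above the bench; its carriage reaches 98 mm back from its face, top 31 mm above the bench
- lever (a joint): release lever on the sliding jaw, rad: 0 let go, 0.28 fully squeezed against its stop; the pawl is clear of the rack's teeth from about 0.24 on. A spring returns it; full squeeze takes about 9 N at the grip point. It swings about a level axis along the holder's y
- grip (a point): where to squeeze: on the sliding jaw, 72 mm behind its face, 100 mm above the bench, axes as the holder's. Two black upright plates 35 mm wide (y), tops 113 mm up: the fixed one's outer face at x = +18 mm from here; the lever's at -33 mm let go (-37 at its top), -18 squeezed. Close the fingers along the holder's x, centred here, from 80 to 36 mm
- seat (a point): centre of the flask's place on the plate's top at the 0.074 notch: 37 mm from the fixed jaw's face, 12 mm above the bench, axes as the holder's
- flask: the green 1-litre flask standing apart, nearer the robot than the group of like flasks; full, 0.6 kg (may vary by a quarter), 68 (its x) x 85 (its y) x 218 mm high, origin at the centre of its underside; its broad sides face its +x and -x. Round blue cap 51 mm across on top, from 190 to 218 mm: the place to grip it from above
- lab_bottle: bystander: small clear glass bottle with a blue cap, 57 across, 118 mm high, origin at the centre of its underside
- spare_cap_0: bystander: loose blue screw cap, 46 across, 26 mm high, lying beside the holder on the robot's side, origin at the centre of its underside
- spare_cap_1: bystander: another such cap beside it
Mind the look-alikes: they are no part of the job. Leave any yellow look-alike of the flask alone.

How it is judged:
By the outcome, as a careful person would: the job done as asked, in the order asked, and still so for the second after the job is handed in, with the robot touching nothing.
It also fails if it takes over 51 s, if anything falls off the work surface, if the arm or the gripper's body presses on something with over 40 N, if the wrist force passes 120 N, or if a joint passes its speed limit or range.

## Working session

There is one attempt and no reset: what is moved stays moved. The work goes in short steps, Python scripts to look and compute and a tool call to move; the robot and the scene stay as the last step left them, time stands still between calls to the robot, and variables do not carry over. Pictures are saved under pics/ and viewed, at most 10 in all, crops included, and the job is handed in when it is done.

Besides the shell and the picture viewer there is one more tool, called after "Call:" as name([rows], argument=value, ...), one row to a line, values as JSON. send_rows: Moves the arm, as the interface text tells. Its arguments: {"type":"object","properties":{"rows":{"type":"array","items":{"type":"array"}},"newtons":{"type":"number"}},"required":["rows"]}

```bash
ls; mkdir -p pics; cat > h.py <<'E'
import numpy as np, cv2
from station import ctrl
from scipy.spatial.transform import Rotation as R
def im(n,save=None):
    d=ctrl.get_image(n)
    if save: cv2.imwrite('pics/'+save,d['frame'][:,:,::-1])
    return d
def pts(d):
    z=d['range_z'];v,u=np.mgrid[:400,:640]
    c=np.stack([(u-d['cx'])/d['fx']*z,(v-d['cy'])/d['fy']*z,z],-1)
    T=d['cam_to_world'];P=c@T[:3,:3].T+T[:3,3];P[z==0]=np.nan
    return P
def st():
    o=ctrl.get_obs();print(o['t'],np.round(o['tool_pos'],4),np.round(R.from_rotvec(o['tool_rot']).as_matrix(),3).tolist(),o['opening'],o['q'])
    return o
E
python3 - <<'E'
from h import *
st()
for n in('top','side'):
    d=im(n,n+'0.png');np.savez(n+'0.npz',**d);print(n,d['fx'],np.round(d['cam_to_world'],3).tolist())
E
```

```text
pics
0.0 [ 0.1484 -0.6065  0.23  ] [[0.971, 0.238, -0.0], [0.238, -0.971, 0.002], [0.0, -0.002, -1.0]] 0.08547952327008612 [-1.44997390e+00  5.33850011e-02  1.61429358e+00 -1.75380363e-05
  1.47601077e+00 -1.19002437e-01]
top 386.6937656026985 [[-0.027, -0.999, 0.039, 0.498], [-0.999, 0.025, -0.033, -0.019], [0.032, -0.04, -0.999, 0.95], [0.0, 0.0, 0.0, 1.0]]
side 500.07883538086986 [[-0.665, -0.275, 0.694, -0.25], [-0.746, 0.262, -0.612, 0.659], [-0.013, -0.925, -0.38, 0.524], [0.0, 0.0, 0.0, 1.0]]
```

View pics/top0.png

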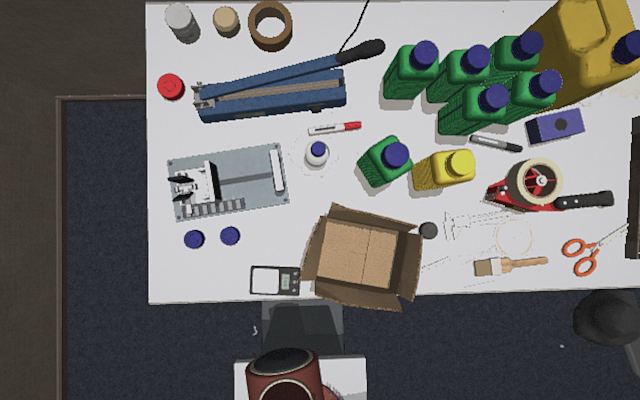

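View pics/side0.png

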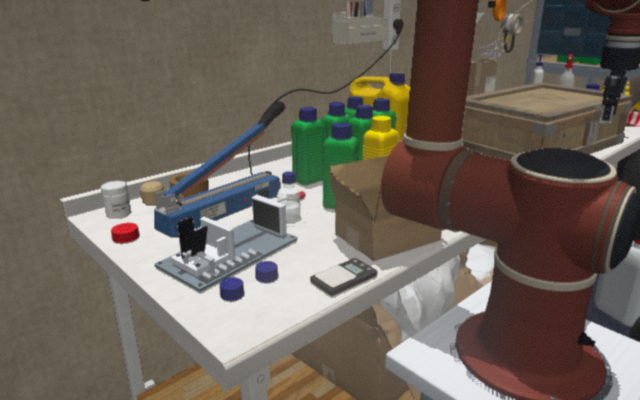

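Top view: lone green flask with its cap at about (397,153). The holder centre is near (228,180), with the fixed jaw at (277,170) and the sliding jaw at (212,180). The small bottle is at (317,152) and the spare caps at (194,239) and (230,235). Next I measure these.

```bash
python3 - <<'E'
from h import *
d=dict(np.load('top0.npz'));P=pts(d);f=d['frame'];hsv=cv2.cvtColor(f,cv2.COLOR_RGB2HSV)
v,u=np.mgrid[:400,:640]
def box(a,b,c,e):return (u>a)&(u<b)&(v>c)&(v<e)
Z=P[...,2]
def rep(n,m):
    p=P[m];p=p[~np.isnan(p[:,0])]
    r=cv2.minAreaRect((p[:,:2]*1000).astype(np.float32));print(n,len(p),'med',np.round(np.median(p,0),4),'rect',np.round(r[0],1),np.round(r[1],1),round(r[2],1))
B=box(155,295,135,225)
rep('plate',B&(Z>.006)&(Z<.018))
rep('plate+',B&(Z>.006)&(Z<.13))
rep('fixed top',box(255,295,135,225)&(Z>.078)&(Z<.095))
rep('slide top',box(200,225,135,225)&(Z>.075)&(Z<.095))
rep('levers',box(155,200,135,225)&(Z>.09)&(Z<.13))
F=box(352,414,130,192)
bl=(hsv[...,0]>105)&(hsv[...,0]<135)&(hsv[...,1]>120)
gr=(hsv[...,0]>45)&(hsv[...,0]<85)&(hsv[...,1]>100)
rep('cap',F&bl&(Z>.205))
for lo,hi in((.02,.06),(.06,.1),(.1,.14),(.14,.16),(.16,.18),(.18,.2)): 
    m=F&gr&(Z>lo)&(Z<hi)
    if m.sum()>5: rep((lo,hi),m)
rep('sc0',box(180,207,228,252)&bl&(Z>.015));rep('sc1',box(218,243,224,248)&bl&(Z>.015))
rep('lab',box(300,333,135,170)&bl&(Z>.1))
big=cv2.resize(f[125:230,150:300],None,fx=5,fy=5,interpolation=cv2.INTER_CUBIC);big2=cv2.resize(f[125:200,350:420],None,fx=5,fy=5,interpolation=cv2.INTER_CUBIC)
cv2.imwrite('pics/b.png',big[:,:,::-1])
big2=cv2.resize(big2,(525,525))
cv2.imwrite('pics/c.png',np.hstack([cv2.resize(big,(450,315)),cv2.resize(big2,(315,315))])[:,:,::-1])
E
```

```text
plate 4688 med [0.5936 0.1336 0.0126] rect [592.4 162.8] [161.3 275.2] 8.1
plate+ 7069 med [0.584  0.1628 0.0137] rect [592.4 162.8] [161.3 275.2] 8.1
fixed top 368 med [0.6036 0.0401 0.0858] rect [604.2  40.5] [94.2 20. ] 8.2
slide top 294 med [0.5827 0.1873 0.0846] rect [583.  188.3] [91.9 14.8] 8.1
levers 154 med [0.5838 0.2496 0.1071] rect [565.5 251.1] [52.8 34.3] 6.6
cap 487 med [ 0.6124 -0.1984  0.2171] rect [ 612.7 -198.8] [45.8 46.5] 63.6
(0.02, 0.06) 112 med [ 0.5966 -0.1685  0.0422] rect [ 596.7 -169.7] [76.6  5.7] 28.2
(0.06, 0.1) 124 med [ 0.5962 -0.1694  0.0799] rect [ 596.8 -170.7] [77.6  7.1] 29.2
(0.1, 0.14) 153 med [ 0.5961 -0.1702  0.1197] rect [ 597.2 -171.5] [77.8  7. ] 28.2
(0.14, 0.16) 79 med [ 0.5946 -0.171   0.1502] rect [ 597.1 -171.4] [77.   5.4] 28.8
(0.16, 0.18) 284 med [ 0.6025 -0.1781  0.1754] rect [ 612.4 -197.4] [80.1 64.8] 29.9
(0.18, 0.2) 424 med [ 0.6    -0.192   0.1833] rect [ 612.6 -198.7] [76.2 59.4] 30.6
sc0 266 med [0.4522 0.2426 0.0263] rect [452.3 243.1] [40.4 41.7] 16.7
sc1 255 med [0.4587 0.1574 0.0264] rect [457.9 157.9] [40.2 40.2] 89.6
lab 159 med [ 0.6438 -0.0531  0.1184] rect [644.7 -52.3] [28.1 29.1] 88.4
```

View pics/c.png

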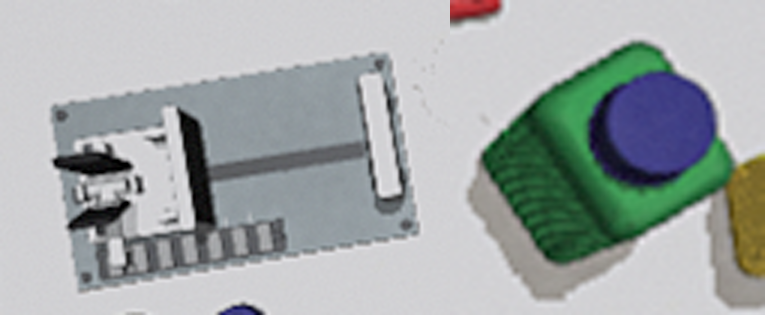

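The picture confirms the flask's broad face looks up-left and that the plate lies square to the jaws. Estimates:

| Item | Position (m) | Orientation |
|---|---|---|
| Flask | (0.6126, -0.1988) | broad normal at 119° |
| Holder y axis | – | 98.1° |
| Seat | (0.5975, 0.087) | – |
| Lever grip, jaw at 0.134 | (0.574, 0.2545) | – |

I start by lifting and turning the tool's x axis to 119°.

Call:
send_rows([
  [8.5,[0,0,-0.7],-10.5],
  [8.5,[0,0,-0.7],-10.5],
  [8.5,[0,0,-0.7],-10.5],
  [8.5,[0,0,-0.7],-10.5],
  [8.5,[0,0,-0.7],-10.5],
  [8.5,[0,0,-0.7],-10.5],
  [8.5,[0,0,-0.7],-10.5],
  [8.5,[0,0,-0.7],-10.5],
  [8.5,[0,0,-0.7],-10.5],
  [8.5,[0,0,-0.7],-10.5],
], newtons=60)

```text
t: 1.35
tool_pos: [0.1484, -0.6068, 0.3007]
tool_rot: [-1.592, -2.707, -0.002]
contact_force: [0.5, 0.2, -0.7]
opening: 0.0851
grip_force: 0.0
```

```bash
cat > go.py <<'E'
import sys
from h import *
o=st();M=R.from_rotvec(o['tool_rot']).as_matrix()
t=np.array([float(a) for a in sys.argv[1:4]])
print('shift cm',np.round(M.T@(t-o['tool_pos'])*100,2),'yaw',np.degrees(np.arctan2(M[1,0],M[0,0])),'F',np.round(o['contact_force'],1),o['grip_force'])
E
python3 go.py .6126 -.1988 .30
```

```text
1.35 [ 0.1484 -0.6068  0.3007] [[-0.486, 0.874, -0.0], [0.874, 0.486, 0.001], [0.001, 0.001, -1.0]] 0.08513840230021327 [-1.45001983e+00  2.11441179e-02  1.53062415e+00  2.35116689e-05
  1.59116024e+00 -1.95764431e+00]
shift cm [13.09 60.4   0.12] yaw 119.08478486915344 F [ 0.5  0.2 -0.7] 0.0
```

Call:
send_rows([
  [8.5,[1.3,6.0,0],0],
  [8.5,[1.3,6.0,0],0],
  [8.5,[1.3,6.0,0],0],
  [8.5,[1.3,6.0,0],0],
  [8.5,[1.3,6.0,0],0],
  [8.5,[1.3,6.0,0],0],
  [8.5,[1.3,6.0,0],0],
  [8.5,[1.3,6.0,0],0],
  [8.5,[1.3,6.0,0],0],
  [8.5,[1.3,6.0,0],0],
])

```text
t: 2.6
tool_pos: [0.6131, -0.203, 0.3008]
tool_rot: [-1.6, -2.703, 0.0]
contact_force: [0.3, -1.0, 0.8]
opening: 0.0852
grip_force: 0.0
```

Call:
send_rows([
  [8.5,[0,0.4,0],0],
  [8.5,[0,0,0],0],
])

```text
t: 2.85
tool_pos: [0.6154, -0.2025, 0.3006]
tool_rot: [-1.599, -2.703, 0.001]
contact_force: [-0.1, -0.6, -0.0]
opening: 0.0852
grip_force: 0.0
```

```bash
python3 go.py .6126 -.1988 .188; python3 - <<'E'
from h import *
d=im('wrist','w1.png');P=pts(d);Z=P[...,2]
hsv=cv2.cvtColor(d['frame'],cv2.COLOR_RGB2HSV)
bl=(hsv[...,0]>105)&(hsv[...,0]<135)&(hsv[...,1]>120)
t=ctrl.get_obs()['tool_pos']
m=bl&(Z>.2)&(Z<.235)&(np.hypot(P[...,0]-t[0],P[...,1]-t[1])<.06)
print(m.sum(),np.median(Z[m]));q=(P[m][:,:2]*1000).astype(np.float32)
print(cv2.minAreaRect(q),cv2.minEnclosingCircle(q))
E
```

```text
2.85 [ 0.6154 -0.2025  0.3006] [[-0.481, 0.876, -0.001], [0.876, 0.481, 0.0], [0.001, -0.001, -1.0]] 0.08516947024295074 [-4.32473698e-01  7.56506620e-02  1.47455602e+00 -4.65025655e-04
  1.59271107e+00 -9.34823777e-01]
shift cm [ 0.45 -0.05 11.26] yaw 118.78194687618111 F [-0.1 -0.6 -0. ] 0.0
3650 0.2165681466761733
((612.450927734375, -201.47930908203125), (46.4433479309082, 48.504371643066406), 30.925518035888672) ((612.2835693359375, -201.4853057861328), 24.673585891723633)
```

View pics/w1.png

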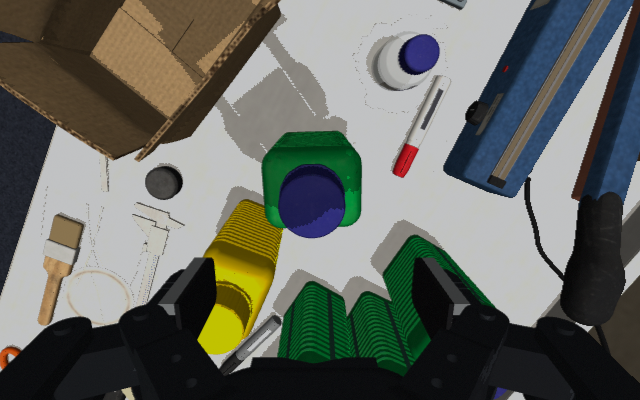

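Cap seen by the wrist camera at (312,202), which puts it at (0.6124, -0.2015), within 3 mm of the first estimate. The flask edges are level in the view, so the yaw matches. Descending and gripping.

Call:
send_rows([
  [8.5,[0.35,-0.1,2.0],0],
  [8.5,[0,0,2.5],0],
  [8.5,[0,0,2.5],0],
  [8.5,[0,0,2.2],0],
  [8.5,[0,0,1.2],0],
  [8.5,[0,0,0.8],0],
  [8.5,[0,0,0],0],
])

```text
t: 3.78
tool_pos: [0.6129, -0.2002, 0.1891]
tool_rot: [-1.601, -2.703, 0.0]
contact_force: [0.0, -0.1, 0.2]
opening: 0.0849
grip_force: 0.0
```

Call:
send_rows([
  [4.5,[0,0,0],0],
  [4.5,[0,0,0],0],
  [4.5,[0,0,0],0],
  [4.5,[0,0,0],0],
  [4.5,[0,0,0],0],
  [4.5,[0,0,0],0],
], newtons=60)

```text
t: 4.53
tool_pos: [0.6136, -0.2007, 0.1908]
tool_rot: [1.599, 2.701, -0.0]
contact_force: [0.1, -1.9, 6.7]
opening: 0.0494
grip_force: 63.4
```

Call:
send_rows([
  [4.5,[0,0,-0.3],0],
  [4.5,[0,0,-0.8],0],
  [4.5,[0,0,-1.5],0],
  [4.5,[0,0,-2.0],0],
  [4.5,[0,0,-2.5],0],
  [4.5,[0,0,-2.5],0],
  [4.5,[0,0,-2.5],0],
  [4.5,[0,0,-1.5],0],
  [4.5,[0,0,-0.7],0],
  [4.5,[0,0,0],0],
])

```text
t: 5.78
tool_pos: [0.613, -0.2001, 0.3324]
tool_rot: [1.601, 2.703, 0.0]
contact_force: [0.8, 0.5, -3.4]
opening: 0.0491
grip_force: 62.9
```

```bash
python3 go.py .5975 .0872 .33
```

```text
5.775 [ 0.613  -0.2001  0.3324] [[-0.481, 0.877, 0.0], [0.877, 0.481, -0.0], [-0.0, 0.0, -1.0]] 0.049106671674947255 [-4.30882558e-01  5.93716962e-02  1.43962798e+00  2.21509246e-05
  1.64233773e+00 -9.32457807e-01]
shift cm [25.94 12.45  0.24] yaw 118.73823479270975 F [ 0.8  0.5 -3.4] 62.892072619870305
```

Call:
send_rows([
  [4.5,[1.0,0.5,0],0],
  [4.5,[2.1,1.0,0],0],
  [4.5,[3.3,1.6,0],0],
  [4.5,[3.3,1.6,0],0],
  [4.5,[3.3,1.6,0],0],
  [4.5,[3.3,1.6,0],0],
  [4.5,[3.3,1.6,0],0],
  [4.5,[3.3,1.5,0],0],
  [4.5,[2.0,0.9,0],0],
  [4.5,[1.0,0.5,0],0],
])

```text
t: 7.02
tool_pos: [0.5967, 0.0882, 0.3321]
tool_rot: [-1.598, -2.704, 0.001]
contact_force: [-0.2, -1.1, -4.6]
opening: 0.0494
grip_force: 62.9
```

Call:
send_rows([
  [4.5,[0,0,0],2.7],
  [4.5,[0,0,0.5],5],
  [4.5,[0,0,1.0],5],
  [4.5,[0,0,1.0],5],
  [4.5,[0,0,1.0],3],
  [4.5,[0,0,1.0],0],
  [4.5,[0,0,0.5],0],
  [4.5,[0,0,0],0],
  [4.5,[0,0,0],0],
])

```text
t: 8.15
tool_pos: [0.5974, 0.0866, 0.2829]
tool_rot: [2.06, 2.371, 0.001]
contact_force: [0.1, -0.3, -5.0]
opening: 0.0489
grip_force: 63.0
```

```bash
python3 go.py .5975 .0872 .203; python3 - <<'E'
from h import *
d=im('side','s1.png')
f=d['frame'][100:300,140:440];cv2.imwrite('pics/s1c.png',cv2.resize(f,None,fx=2.5,fy=2.5)[:,:,::-1])
d=im('top','t1.png')
f=d['frame'][110:240,140:340];f=cv2.resize(f,None,fx=3.5,fy=3.5);cv2.imwrite('pics/t1c.png',f[:,:,::-1])
P=pts(d);hsv=cv2.cvtColor(d['frame'],cv2.COLOR_RGB2HSV)
gr=(hsv[...,0]>45)&(hsv[...,0]<85)&(hsv[...,1]>100);v,u=np.mgrid[:400,:640]
m=gr&(u<330)&(P[...,2]>.05)
p=P[m];print(len(p),np.nanmin(p[:,2]),np.nanmax(p[:,2]))
for a,b in((.05,.15),(.15,.2),(.2,.235),(.235,.26)):
    q=p[(p[:,2]>a)&(p[:,2]<b)]
    if len(q)>5: print(a,b,len(q),cv2.minAreaRect((q[:,:2]*1000).astype(np.float32)))
E
```

```text
8.15 [0.5974 0.0866 0.2829] [[-0.14, 0.99, 0.001], [0.99, 0.14, -0.0], [-0.0, 0.001, -1.0]] 0.04888247890194942 [ 2.07035005e-02 -2.35977975e-02  1.60461126e+00 -6.07238758e-05
  1.55971043e+00 -1.19741382e-01]
shift cm [0.06 0.01 7.99] yaw 98.04693208558899 F [ 0.1 -0.3 -5. ] 62.968282951042056
362 0.07988059420112448 0.5613423023669221
0.05 0.15 19 ((575.2122192382812, 142.80601501464844), (53.829795837402344, 182.20053100585938), 7.547909259796143)
0.15 0.2 65 ((589.970947265625, 54.858184814453125), (17.05179786682129, 66.9323501586914), 81.13938903808594)
0.2 0.235 50 ((592.72412109375, 53.843299865722656), (14.226146697998047, 69.00276184082031), 85.20098114013672)
0.235 0.26 49 ((593.3856201171875, 52.53833770751953), (11.77641773223877, 67.90371704101562), 87.68169403076172)
```

View pics/t1c.png

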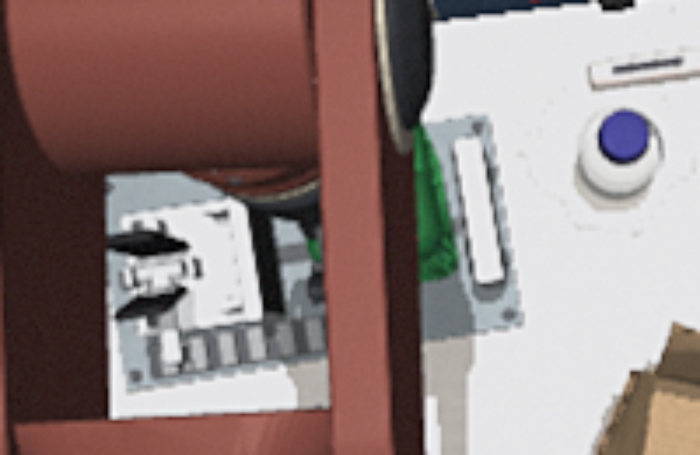

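View pics/s1c.png

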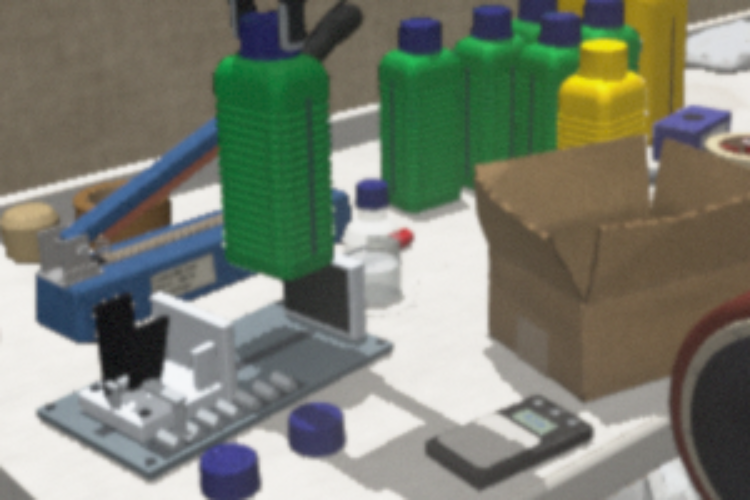

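Side view: the flask hangs upright over the seat, its broad sides parallel to the jaws, clear of the fixed jaw. Top view: the arm hides most of it, but the gap to the fixed jaw is visible. Lowering.

Call:
send_rows([
  [4.5,[0.05,0,0.6],0],
  [4.5,[0,0,1.2],0],
  [4.5,[0,0,1.5],0],
  [4.5,[0,0,1.5],0],
  [4.5,[0,0,1.2],0],
  [4.5,[0,0,0.8],0],
  [4.5,[0,0,0.5],0],
  [4.5,[0,0,0.2],0],
  [4.5,[0,0,0.1],0],
  [4.5,[0,0,0],0],
])

```text
t: 9.5
tool_pos: [0.5973, 0.0871, 0.2068]
tool_rot: [2.06, 2.371, 0.001]
contact_force: [1.1, -1.0, -5.2]
opening: 0.0493
grip_force: 63.0
```

Call:
send_rows([
  [4.5,[0,0,0.1],0],
  [4.5,[0,0,0.1],0],
  [4.5,[0,0,0.1],0],
  [4.5,[0,0,0],0],
])

```text
t: 10.0
tool_pos: [0.597, 0.0871, 0.2031]
tool_rot: [-2.06, -2.372, 0.0]
contact_force: [-0.8, -0.5, -5.0]
opening: 0.049
grip_force: 63.0
```

Call:
send_rows([
  [4.5,[0,0,0.1],0],
  [4.5,[0,0,0],0],
])

```text
t: 10.25
tool_pos: [0.5972, 0.0871, 0.2029]
tool_rot: [2.06, 2.372, 0.0]
contact_force: [-1.4, 0.2, -1.3]
opening: 0.0496
grip_force: 63.3
```

Contact made. Ease down slightly and release.

Call:
send_rows([
  [4.5,[0,0,0.05],0],
  [4.5,[0,0,0],0],
  [5.3,[0,0,0],0],
  [6.0,[0,0,0],0],
  [7.0,[0,0,0],0],
  [8.0,[0,0,0],0],
  [8.5,[0,0,0],0],
  [8.5,[0,0,0],0],
])

```text
t: 11.25
tool_pos: [0.5971, 0.0871, 0.2018]
tool_rot: [2.06, 2.372, 0.0]
contact_force: [0.1, -0.3, 0.2]
opening: 0.0851
grip_force: 0.0
```

Call:
send_rows([
  [8.5,[0,0,-0.8],0],
  [8.5,[0,0,-2.0],0],
  [8.5,[0,0,-4.0],0],
  [8.5,[0,0,-4.0],0],
  [8.5,[0,0,-2.0],0],
  [8.5,[0,0,0],0],
])

```text
t: 12.0
tool_pos: [0.5979, 0.0871, 0.3325]
tool_rot: [2.058, 2.369, 0.005]
contact_force: [-0.8, 0.4, 0.6]
opening: 0.0853
grip_force: 0.0
```

```bash
python3 go.py .5736 .2545 .33
```

```text
12.0 [0.5979 0.0871 0.3325] [[-0.14, 0.99, 0.004], [0.99, 0.14, 0.0], [-0.001, 0.004, -1.0]] 0.08533256992375589 [ 2.15801501e-02 -3.93157754e-02  1.53889725e+00 -9.50315018e-07
  1.63758798e+00 -1.18752192e-01]
shift cm [16.91 -0.07  0.24] yaw 98.04038113273556 F [-0.8  0.4  0.6] 0.0
```

Call:
send_rows([
  [8.5,[2.0,0,0],0],
  [8.5,[4.0,0,0],0],
  [8.5,[4.5,0,0],0],
  [8.5,[4.0,0,0],0],
  [8.5,[2.4,0,0],0],
  [8.5,[0,0,0],0],
  [8.5,[0,0,0],0],
])

```text
t: 12.88
tool_pos: [0.5728, 0.2545, 0.3282]
tool_rot: [-2.059, -2.371, 0.004]
contact_force: [0.4, 0.0, 0.6]
opening: 0.085
grip_force: 0.0
```

```bash
python3 go.py .5736 .2545 .081; python3 - <<'E'
from h import *
d=im('wrist','w2.png');P=pts(d);Z=P[...,2]
np.savez('w2.npz',**d)
def rep(n,m):
    p=P[m]
    if len(p)<10: print(n,len(p));return
    r=cv2.minAreaRect((p[:,:2]*1000).astype(np.float32));print(n,len(p),np.round(np.median(p,0),4),np.round(r[0],1),np.round(r[1],1),round(r[2],1))
X,Y=P[...,0],P[...,1]
near=(abs(X-.574)<.09)
rep('slide',near&(Z>.079)&(Z<.09)&(Y>.15)&(Y<.215))
rep('lever',near&(Z>.10)&(Z<.125)&(Y>.22)&(Y<.29))
rep('levhi',near&(Z>.109)&(Z<.12)&(Y>.22)&(Y<.29))
rep('cap',near&(Z>.222)&(Z<.24)&(Y<.13)&(Y>.04))
rep('fixed',near&(Z>.08)&(Z<.09)&(Y<.06)&(Y>.0))
E
```

```text
12.875 [0.5728 0.2545 0.3282] [[-0.14, 0.99, -0.002], [0.99, 0.14, -0.001], [-0.001, -0.003, -1.0]] 0.08497246782330153 [ 2.99479157e-01  1.96712077e-02  1.48734978e+00 -2.65843765e-04
  1.63717574e+00  1.58810427e-01]
shift cm [1.000e-02 1.400e-01 2.472e+01] yaw 98.05878280413961 F [0.4 0.  0.6] 0.0
slide 844 [0.5821 0.19   0.0844] [582.5 189.1] [92.1 14.4] 8.2
lever 454 [0.5833 0.2535 0.11  ] [564.8 252. ] [53.2 35.4] 8.7
levhi 242 [0.5871 0.2559 0.1124] [566.9 251.9] [49.1 34.9] 9.1
cap 92 [0.5924 0.1093 0.2244] [592.4 108.9] [25.1  4.3] 7.7
fixed 0
```

View pics/w2.png

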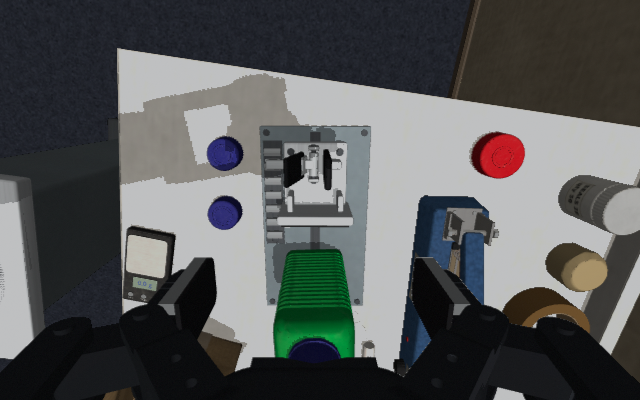

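The wrist view shows the flask squarely between the jaws, with the lever plates at (293,168) and (327,168), matching the grip estimate of (0.574, 0.254). Before descending I check the wrist's clearance to the flask: it ends 109 mm away and 230 mm high.

```bash
python3 - <<'E'
from h import *
o=ctrl.get_obs();M=R.from_rotvec(o['tool_rot']).as_matrix()
for n in('top','side'):
    d=im(n,n+'2.png');P=pts(d);L=(P-o['tool_pos'])@M*1000  # tool frame
    L[...,2]*=-1
    m=(abs(L[...,0])<250)&(abs(L[...,1])<150)&(L[...,2]>-40)&(L[...,2]<450)
    # drop flask
    F=np.hypot(P[...,0]-.5972,P[...,1]-.0871)<.06
    q=L[m&~((F)&(P[...,2]<.25))]
    for h in range(0,450,30):
        s=q[(q[:,2]>h)&(q[:,2]<=h+30)]
        if len(s): print(n,h,len(s),'x',np.round(np.percentile(s[:,0],[1,99])),'y',np.round(np.percentile(s[:,1],[1,99])))
E
```

```text
top 0 87 x [-12.   7.] y [-56.  55.]
top 30 159 x [-14.   6.] y [-59.  63.]
top 60 897 x [-18.   8.] y [-73.  71.]
top 90 830 x [-20.  11.] y [-70.  68.]
top 120 370 x [-38. -10.] y [-35.  28.]
top 150 729 x [-38. -23.] y [-28.  29.]
top 180 76 x [-38. -32.] y [-8. 19.]
top 210 405 x [-76.  30.] y [-118.    7.]
top 240 2823 x [-79.  27.] y [-145.   41.]
top 270 5611 x [-79. -14.] y [-149.   47.]
top 300 10736 x [-76. -22.] y [-149.   36.]
side 0 231 x [-10.  13.] y [-57.  49.]
side 30 463 x [-11.  14.] y [-70.  56.]
side 60 950 x [-12.  19.] y [-74.  71.]
side 90 1086 x [-10.  21.] y [-71.  67.]
side 120 796 x [-24.  38.] y [-39.  21.]
side 150 897 x [-24.  39.] y [-39.  13.]
side 180 152 x [-20.  33.] y [-32.  15.]
```

View pics/side2.png

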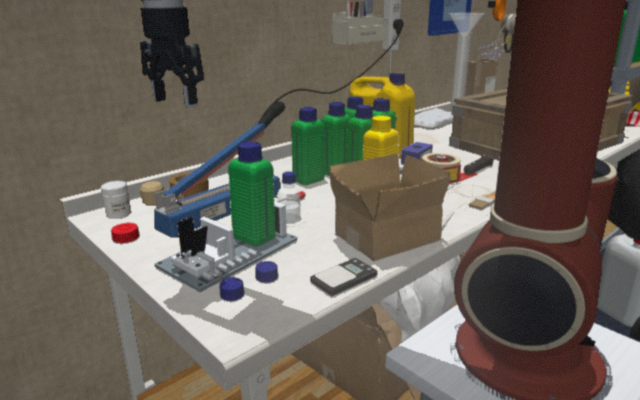

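The flask stands upright on the plate at (252,200). The wrist body hangs at least 200 mm above the fingertips, so it passes above the flask (z ≥ 0.28 vs 0.23). Descending over the lever.

Call:
send_rows([
  [8.5,[0,0.05,2],0],
  [8.5,[0,0,4],0],
  [8.5,[0,0,4],0],
  [8.5,[0,0,4],0],
  [8.5,[0,0,2.5],0],
  [8.5,[0,0,0.5],0],
  [8.5,[0,0,0],0],
])

```text
t: 13.9
tool_pos: [0.574, 0.2542, 0.1597]
tool_rot: [-2.061, -2.371, 0.0]
contact_force: [-0.5, -0.2, 0.4]
opening: 0.0848
grip_force: 0.0
```

Call:
send_rows([
  [8.5,[0,0,1.5],0],
  [8.5,[0,0,1.5],0],
  [8.5,[0,0,1.5],0],
  [8.5,[0,0,1.5],0],
  [8.5,[0,0,1.2],0],
  [8.5,[0,0,0.5],0],
  [8.5,[0,0,0],0],
])

```text
t: 14.78
tool_pos: [0.5738, 0.2545, 0.0824]
tool_rot: [-2.06, -2.371, 0.001]
contact_force: [0.5, -0.4, -0.0]
opening: 0.085
grip_force: 0.0
```

```bash
python3 go.py .574 .254 .081
```

```text
14.775 [0.5738 0.2545 0.0824] [[-0.14, 0.99, -0.001], [0.99, 0.14, -0.0], [-0.0, -0.001, -1.0]] 0.08503320876274763 [2.98923374e-01 1.91103700e-01 1.72168648e+00 3.87309290e-05
 1.22932373e+00 1.58600412e-01]
shift cm [-0.05  0.01  0.14] yaw 98.03917054562235 F [ 0.5 -0.4 -0. ] 0.0
```

Call:
send_rows([
  [6.0,[0,0,0.1],0],
  [5.0,[0,0,0],0],
  [4.0,[0,0,0],0],
  [3.4,[0,0,0],0],
  [3.4,[0,0,0],0],
  [3.4,[0,0,0],0],
  [3.4,[0,0,0],0],
  [3.4,[0,0,0],0],
], newtons=25)

```text
t: 15.78
tool_pos: [0.5738, 0.2549, 0.0834]
tool_rot: [-2.06, -2.371, 0.0]
contact_force: [-4.2, -1.4, 6.6]
opening: 0.0352
grip_force: 27.5
```

Lever is fully squeezed (35 mm). Raise 1 mm to relieve the tips and slide in.

Call:
send_rows([
  [3.4,[0,-0.05,-0.15],0],
  [3.4,[-0.3,0,0],0],
  [3.4,[-0.4,0,0],0],
  [3.4,[-0.4,0,0],0],
  [3.4,[-0.4,0,0],0],
])

```text
t: 16.4
tool_pos: [0.5759, 0.2393, 0.0835]
tool_rot: [2.06, 2.371, 0.001]
contact_force: [3.3, 1.5, -0.1]
opening: 0.0354
grip_force: 29.1
```

Call:
send_rows([
  [3.4,[-0.5,0,0],0],
  [3.4,[-0.5,0,0],0],
  [3.4,[-0.5,0,0],0],
  [3.4,[-0.5,0,0],0],
  [3.4,[-0.5,0,0],0],
  [3.4,[-0.5,0,0],0],
  [3.4,[-0.4,0,0],0],
  [3.4,[-0.4,0,0],0],
  [3.4,[-0.2,0,0],0],
  [3.4,[0,0,0],0],
])

```text
t: 17.65
tool_pos: [0.5814, 0.1995, 0.0834]
tool_rot: [2.06, 2.371, -0.0]
contact_force: [4.5, -0.7, -0.4]
opening: 0.0354
grip_force: 29.3
```

```bash
cat > chk.py <<'E'
from h import *
o=st();print(np.round(o['contact_force'],1))
for n in('top','side'):
    d=im(n,n+'3.png');P=pts(d);X,Y,Z=P[...,0],P[...,1],P[...,2]
    m=(abs(X-.59)<.07)&(Z>.079)&(Z<.092);hsv=cv2.cvtColor(d['frame'],cv2.COLOR_RGB2HSV)
    m&=hsv[...,1]<60
    for a,b in((.0,.075),(.11,.21)):
        p=P[m&(Y>a)&(Y<b)]
        if len(p)>10:
            r=cv2.minAreaRect((p[:,:2]*1000).astype(np.float32));print(n,len(p),np.round(r[0],1),np.round(r[1],1),round(r[2],1))
            e=(p[:,:2]-[.5868,.162])@[-.141,.99]*1000;print('  holder y range',np.percentile(e,[1,50,99]).round(1))
f=d['frame'][100:300,140:440];cv2.imwrite('pics/s3c.png',cv2.resize(f,None,fx=2.5,fy=2.5)[:,:,::-1])
E
python3 chk.py
```

```text
17.65 [0.5814 0.1995 0.0834] [[-0.14, 0.99, 0.001], [0.99, 0.14, -0.001], [-0.001, 0.001, -1.0]] 0.035443865477214856 [ 2.09862601e-01  1.60891073e-01  1.75422046e+00 -7.31679152e-04
  1.22601420e+00  7.00384176e-02]
[ 4.5 -0.7 -0.4]
top 367 [603.5  43. ] [93.4 25.3] 8.7
  holder y range [-132.4 -122.9 -112.8]
top 120 [582.9 162.2] [92.6 64.7] 15.3
  holder y range [-34.9 -25.3  26.2]
side 67 [571.   40.4] [31.8 25.3] 15.4
  holder y range [-130.6 -119.  -108.2]
side 221 [581.7 166.7] [85.5 91. ] 7.8
  holder y range [-39.7 -21.5  50.8]
```

View pics/s3c.png

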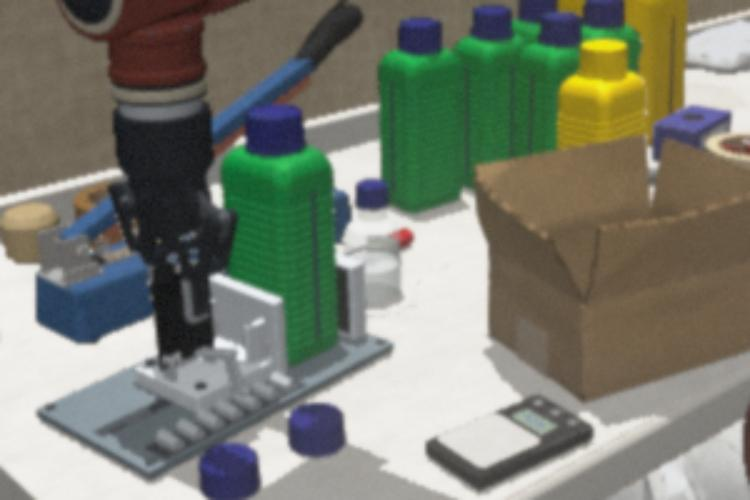

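The jaw has followed the grip and stands close to the flask, at a gap of about 78 mm. About 4 mm more.

Call:
send_rows([
  [3.4,[-0.1,0,0],0],
  [3.4,[-0.1,0,0],0],
  [3.4,[-0.1,0,0],0],
  [3.4,[-0.05,0,0],0],
  [3.4,[0,0,0],0],
])

```text
t: 18.38
tool_pos: [0.5818, 0.1973, 0.0835]
tool_rot: [-2.06, -2.372, -0.002]
contact_force: [4.0, 3.7, -1.3]
opening: 0.0354
grip_force: 29.5
```

Gap is about 75–76 mm, within the notch's capture, so let go.

Call:
send_rows([
  [4.0,[0,0,0],0],
  [4.5,[0,0,0],0],
  [5.0,[0,0,0],0],
  [6.0,[0,0,0],0],
  [7.0,[0,0,0],0],
  [8.5,[0,0,0],0],
  [8.5,[0,0,0],0],
  [8.5,[0,0,0],0],
])

```text
t: 19.38
tool_pos: [0.5826, 0.1966, 0.0843]
tool_rot: [2.059, 2.371, 0.003]
contact_force: [0.1, -0.9, -0.2]
opening: 0.0849
grip_force: 0.0
```

Call:
send_rows([
  [8.5,[0,0,-1.0],0],
  [8.5,[0,0,-2.0],0],
  [8.5,[0,0,-3.0],0],
  [8.5,[0,0,-4.0],0],
  [8.5,[0,0,-5.0],0],
  [8.5,[0,0,-5.0],0],
  [8.5,[0,0,-3.0],0],
  [8.5,[3,0,0],0],
  [8.5,[5,0,0],0],
  [8.5,[5,0,0],0],
])

```text
t: 20.62
tool_pos: [0.5634, 0.3264, 0.3158]
tool_rot: [2.06, 2.37, 0.004]
contact_force: [0.8, 0.9, -0.8]
opening: 0.0847
grip_force: 0.0
```

Call:
send_rows([
  [8.5,[0,-4,0],0],
  [8.5,[0,-6,0],0],
  [8.5,[0,-6,0],0],
  [8.5,[0,-4,0],0],
  [8.5,[0,0,0],0],
])

```text
t: 21.25
tool_pos: [0.3638, 0.2974, 0.3156]
tool_rot: [2.057, 2.373, 0.006]
contact_force: [-0.1, -0.3, 0.9]
opening: 0.0848
grip_force: 0.0
```

```bash
python3 chk.py; python3 - <<'E'
from h import *
d=im('top','t4.png');P=pts(d);Z=P[...,2];v,u=np.mgrid[:400,:640]
hsv=cv2.cvtColor(d['frame'],cv2.COLOR_RGB2HSV)
bl=(hsv[...,0]>105)&(hsv[...,0]<135)&(hsv[...,1]>120);gr=(hsv[...,0]>45)&(hsv[...,0]<85)&(hsv[...,1]>100)
W=(abs(P[...,0]-.597)<.07)&(abs(P[...,1]-.087)<.08)
for n,m in(('cap',bl&W&(Z>.2)),('body',gr&W&(Z>.16)),('lev',(abs(P[...,0]-.575)<.06)&(P[...,1]>.16)&(P[...,1]<.24)&(Z>.098)&(Z<.13))):
    p=P[m]
    if len(p)>5:
        r=cv2.minAreaRect((p[:,:2]*1000).astype(np.float32));print(n,len(p),np.median(p[:,2]),r)
a=cv2.resize(d['frame'][110:250,140:300],(400,350));s=cv2.resize(cv2.imread('pics/side3.png')[120:300,150:330],(350,350))
cv2.imwrite('pics/fin.png',np.hstack([a[:,:,::-1],s]))
E
```

```text
21.25 [0.3638 0.2974 0.3156] [[-0.142, 0.99, 0.004], [0.99, 0.142, 0.002], [0.002, 0.004, -1.0]] 0.08483436302287092 [ 5.26628814e-01 -3.67625446e-01  1.84888077e+00  1.03868851e-04
  1.65602589e+00  3.84365016e-01]
[-0.1 -0.3  0.9]
top 365 [603.7  43.2] [93.4 25. ] 8.3
  holder y range [-132.3 -122.9 -112.8]
top 97 [578.9 167.9] [89.7 78.8] 15.9
  holder y range [-36.8 -26.5  38.4]
side 66 [571.8  33. ] [24.5 38.9] 52.4
  holder y range [-132.7 -118.5 -107. ]
side 280 [587.7 164. ] [91.2 91.5] 0.1
  holder y range [-40.1 -23.1  51.5]
cap 555 0.2288979860183452 ((596.5573120117188, 85.15461730957031), (47.651126861572266, 46.14524841308594), 44.040122985839844)
body 818 0.19264921756018893 ((595.9550170898438, 85.65269470214844), (83.18258666992188, 66.12914276123047), 9.746846199035645)
lev 129 0.10943440826567075 ((573.6492919921875, 192.94482421875), (53.50420379638672, 33.81554412841797), 7.591100215911865)
```

View pics/fin.png

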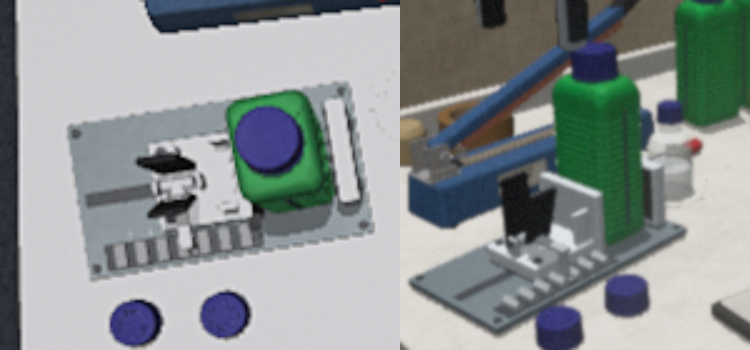

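The picture shows the flask upright between the jaws, the lever back out (53 mm span) and the jaw moved in about 59–60 mm, to the 0.074 notch. The spare caps and the small bottle are untouched and the robot is clear. Handing in.

```bash
python3 -c "
from station import ctrl
print(ctrl.finish_job())"
```

```text
the job is handed in; nothing more can be done
None
```

Job handed in at 21 s: the flask stands upright and centred on the plate with its broad sides to the jaws, and by the final pictures the jaw is latched at the 0.074 notch and the bystanders are untouched.

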